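# Put the hand file away in its guard case and snap the lid shut

## Task

Put the file away so that its teeth are covered: draw it out of the wooden holder, slide it blade first into the slot of the storage case until it is fully home against the hidden stop, and then swing the lid over and press it shut until it snaps past its catch. You will have to lay the file down in front of the slot and take it again by its orange handle, because the blade goes into the slot. Leave the tape roll, the jar and the screwdriver where they are.

Things in the scene. Friction and masses are not known exactly. Their poses are not given: they have to be found in the camera images.
- file_center (a point): centre of the flat hand file, a straight bar 160 long, 22 wide, 12 thick, about 0.15 kg. x runs lengthwise from the orange plastic handle (75 long, at -x) to the dark steel blade (85 long, at +x); z up. At the start it lies level in the holder, handle hidden in the pocket, blade standing out, underside 24 above the bench (sizes in mm)
- file_nose (a point): middle of the blade's flat end face, 80 mm along +x from the file's centre, same axes; at the slot's stop it is at case x = +85 mm
- holder: fixed wooden holder; origin on the bench under the pocket mouth, x pointing out of the mouth along the file. Block: x -80 to 0, 66 wide, 52 high. Base plate 70 wide, 5 thick, to x = +70. A rail 12 wide, top 24 above the bench, runs under the blade to x = +64: fingers can go down on both sides of it (sizes in mm)
- pocket_mouth (a point): centre of the holder's pocket mouth, 30 above the bench, same axes as the holder. The pocket is 25 wide, from 24 to 39 above the bench, and covers about 70 of the file: draw the file out along +x by at least 75 before lifting it (sizes in mm)
- case: fixed grey storage case; origin on the bench under the slot mouth, x pointing into the slot. Slot block: x 0 to +100, 80 wide, 46 high. In front of the mouth a rail 12 wide, top 24 above the bench (level with the slot floor), runs back to x = -73; the file can be laid on it. Base plate 86 wide, 5 thick, from x = -70: fingers can go down on both sides of the rail (sizes in mm)
- slot_mouth (a point): centre of the case's slot mouth, 30 above the bench, same axes as the case. Slot 25 wide, 24 to 39 above the bench, sides flared to about 33 wide over the first 12. The hidden stop is 85 in: when home, the file's centre is at x = +5 and its handle stands out to x = -75 (sizes in mm)
- lid_hinge (a point): middle of the lid's hinge axis (parallel to the case's y), at case x = +10, 48 above the bench; same axes as the case (sizes in mm)
- lid (a joint): lid angle: 0 shut (level, pointing to case -x over the handle), pi/2 upright, 2.1 fully open, leaning back over the slot block. Stiff hinge (0.1 N m friction): stays where left. Closing, a spring catch resists from about 0.1 rad, needs about 8 N pressed down near the front edge, snaps at about 0.06, then keeps the lid at 0. It cannot shut if the file stands out (sizes in mm)
- lid_tab (a point): middle of the red tab on the white lid's free edge, on its outer (upper) face, 98 from the hinge axis. Lid 90 wide, 5 thick, side skirts 20 deep and a front flap 38 deep on the inner side; the tab is 34 wide and reaches 104.5 from the hinge axis. The shut lid's top is 51 above the bench (sizes in mm)
- tape: grey tape roll lying flat, 68 across, 24 high; origin at the centre of its underside; leave alone (sizes in mm)
- jar: small glass jar with a metal cap, 56 across, 75 high; origin at the centre of its underside; leave alone (sizes in mm)
- screwdriver: blue-handled screwdriver, 170 long, lying on the bench along its x axis; leave alone (sizes in mm)

How it is judged:
On the way, in this order (a step that is already met when the one before it is completed fails the run):
1. the file is out of the holder (horizontal distance between file_center and holder above 0.08 m), for 0.1 s.
2. the file is home in the slot (within 5 mm of the stop) while the lid is still open (over 0.5 rad) (x of file_nose in the frame of case between 0.08 and 0.089 m and y of file_center in the frame of case between -0.005 and 0.005 m and angle between the x axis of file_center and the x axis of case, either way round below 0.08 rad and value of joint lid above 0.5 rad), for 0.2 s.
At the end, for the whole second after the job is handed in: The file lies at rest in the case's slot, blade first, within 5 mm of the stop, in line with the slot (5 mm, 0.08 rad), and the lid is snapped shut past its catch (under 0.03 rad) (x of file_nose in the frame of case between 0.08 and 0.089 m and y of file_center in the frame of case between -0.005 and 0.005 m and z of file_center in the frame of case below 0.036 m and angle between the x axis of file_center and the x axis of case, either way round below 0.08 rad and value of joint lid below 0.03 rad and linear speed of file below 0.01 m/s); the robot touches nothing.
It fails at once if the tape roll, jar or screwdriver was moved by more than 30 mm, or the jar knocked over (distance of any of tape, jar, screwdriver from where it was at the start of the episode above 0.03 m or angle between jar's own z axis and vertical above 0.5 rad).
It also fails if it takes over 72 s, if anything falls off the work surface, if the arm or the gripper's body presses on something with over 40 N, if the wrist force passes 120 N, or if a joint passes its speed limit or range.

## Robot

A 6-joint arm with a two-finger parallel gripper is mounted at the origin on the work surface. World frame = base frame: x ahead of the robot, y to its left, z up, the work surface at z = 0. Lengths are in m, angles in rad, forces in N, time in s.
With the tool pointing down it reaches from about 0.35 to 0.975 m from the base axis. Payload 4.9 kg.
Tool frame: the origin (TCP) lies at the very end of the fingers, on their centre line; the grasp point (between the pads) lies 19 mm behind it; x points along the fingers, z is the direction in which the jaws open and shut, and the axes are right-handed (so a half turn about x gives the same grasp; the last joint's range is limited). The gripper opens to 85 mm and grips with 20 to 120 N. Pads are 22 mm wide; open, the fingers measure 114 mm over their backs; the gripper's body (76 mm by 85 mm) begins 54 mm behind the grasp point. The pads swing forward as they close: fully open they stand 13 mm farther back than shut.
Start: joints at [-1.436, 0.053, 1.613, -0, 1.476, -0.119], TCP at [0.157, -0.605, 0.231] pointing down, gripper open.
Joint ranges: [-3.01, 3.01], [-1.01, 2.22], [0.06, 2.58], [-1.02, 4.17], [0.09, 2.62], [-3.14, 3.14]. Speed limits (rad/s): [2.57, 2.57, 3.14, 3.14, 3.14, 3.14].

## Interface

Orientations are given as a rotation vector (axis times angle).
In Python, from station import ctrl, imaging gives the robot as it stands. The module is installed in compiled form; this text tells all that it offers.
- The arm moves only by the shell command python3 -m jog 'ROWS' [FORCE]. ROWS is JSON, a list that holds one entry, the list of rows, each a list of 5 numbers: the shift along the tool's x, y, z in m, then the turn about the tool's x in rad, then the closure, from -1 (fully open) to 1 (shut). A call has 1 to 12 rows; each row is the pose to reach, as a shift and turn from the pose measured when the call began, along the tool's axes at that moment; what a row does not reach only later rows make up. A row lasts 1/10 s, in which the tool goes at most 50 mm and 8.59 degrees, less where a joint would pass 70% of its speed; a pose out of reach is approached as far as the arm can. A call with a gripper value outside its range is refused whole. The fingers move at their own pace and stop on an object; FORCE is the grip in N (left out, the last holds). Time passes only in rows, so rows that repeat a pose let the fingers close. It gives the time, the measured TCP pose, the force and the opening at its end, in the units of the state.
- ctrl.get_obs(): the state, without advancing time (a new reading comes with each control period).
- imaging.get_image(name): name is "scene" or "top"; returns a dict with "color" (384x512x3 uint8, red, green, blue), "intrinsics" (3x3 intrinsics, pixels), "distortion" ([k1, k2, p1, p2, k3] as OpenCV has them; the pictures are not rectified), "R" (3x3) and "t" (3): a world point X has camera coordinates R X + t. Camera axes: x right, y down, z forward; pixel columns grow to the right and rows downward; lengths in m; the calibration is good to about 2 mm. A picture is of the moment at which its call begins. There is no depth.
- ctrl.finish_job(): hands the job in, once; it reports no verdict.
The state is a dict: "t": time; "q": joint angles; "dq": joint speeds; "effort": joint torques, N m; "tool_pos": TCP position; "tool_rot": TCP orientation; "contact_force": force on the tool from outside, world axes, zero at the start; "wrist_torque": the same for the moment, N m; "opening": finger opening in m.
Only numpy, scipy, OpenCV 4.12 (cv2) and the standard library are available. Lean on these libraries where they do the work, as an engineer would, in place of code of your own. Each camera call takes 0.05 s, during which the arm holds its last target.

## Working session

There is one attempt and no reset: what is moved stays moved. The work goes in short steps, Python scripts to look and compute and a shell command to move; the robot and the scene stay as the last step left them, time stands still between calls to the robot, and variables do not carry over. Pictures are saved under pics/ and viewed, and the job is handed in when it is done.

```bash
mkdir -p pics; ls; python3 - <<'E'
from station import ctrl, imaging
import cv2, numpy as np, pickle
o=ctrl.get_obs()
for k,v in o.items(): print(k,np.round(v,4))
for n in ("scene","top"):
    d=imaging.get_image(n); pickle.dump(d,open(f"pics/{n}0.pkl","wb"))
    cv2.imwrite(f"pics/{n}0.png",d["color"][:,:,::-1])
    print(n,d["intrinsics"],d["distortion"],d["R"],d["t"], -d["R"].T@d["t"])
E
```

```text
pics
t 0.0
q [-1.436   0.0533  1.6143  0.      1.476  -0.119 ]
dq [ 0.0001  0.0003  0.0006  0.002  -0.0018 -0.0007]
effort [-7.00000e-04 -3.93681e+01 -3.70178e+01 -1.00000e-04  7.00000e-03
  0.00000e+00]
tool_pos [ 0.1568 -0.6044  0.2301]
tool_rot [ 1.0216  1.3201 -1.0192]
contact_force [-0.035  -0.7435 -0.2376]
wrist_torque [-0.0743 -0.0049 -0.0115]
opening 0.0855
scene [[356.30217655   0.         251.32185068]
 [  0.         356.30217655 196.59447507]
 [  0.           0.           1.        ]] [-0.00159749  0.          0.          0.          0.        ] [[-0.46041752  0.88749434  0.01922223]
 [ 0.62524836  0.33958772 -0.70266967]
 [-0.63014299 -0.31150276 -0.71125652]] [ 0.36531988 -0.2989948   1.30906665] [1.18004486 0.18509352 0.71396535]
top [[402.2989217    0.         254.89961274]
 [  0.         402.2989217  187.58907299]
 [  0.           0.           1.        ]] [-0.0970602  0.         0.         0.         0.       ] [[ 0.02972063 -0.99952287  0.0084095 ]
 [-0.99864305 -0.03005231 -0.0425313 ]
 [ 0.04276374 -0.00713403 -0.99905974]] [-0.11476532  0.62211734  0.86349512] [ 0.58775778 -0.0898543   0.89010779]
```

View pics/scene0.png

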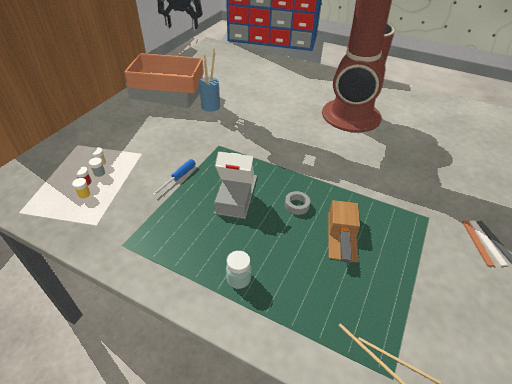

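View pics/top0.png

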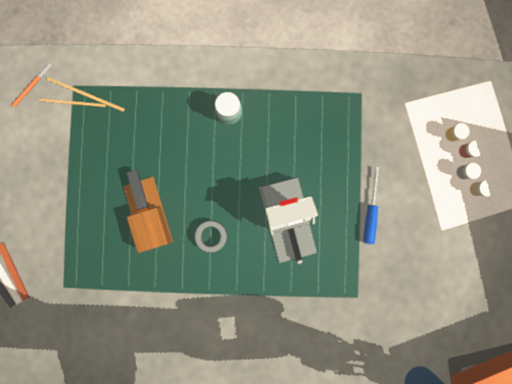

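```bash
python3 - <<'E'
import cv2
a=cv2.imread("pics/top0.png"); s=cv2.imread("pics/scene0.png")
c1=cv2.resize(a[160:280,230:350],None,fx=5,fy=5,interpolation=cv2.INTER_CUBIC)
cv2.imwrite("pics/c1.png",c1)
c2=cv2.resize(s[140:230,190:300],None,fx=6,fy=6,interpolation=cv2.INTER_CUBIC)
cv2.imwrite("pics/c2.png",c2)
c3=cv2.resize(a[150:270,90:210],None,fx=5,fy=5,interpolation=cv2.INTER_CUBIC)
cv2.imwrite("pics/c3.png",c3)
E
```

```text
(no output)
```

View pics/c1.png

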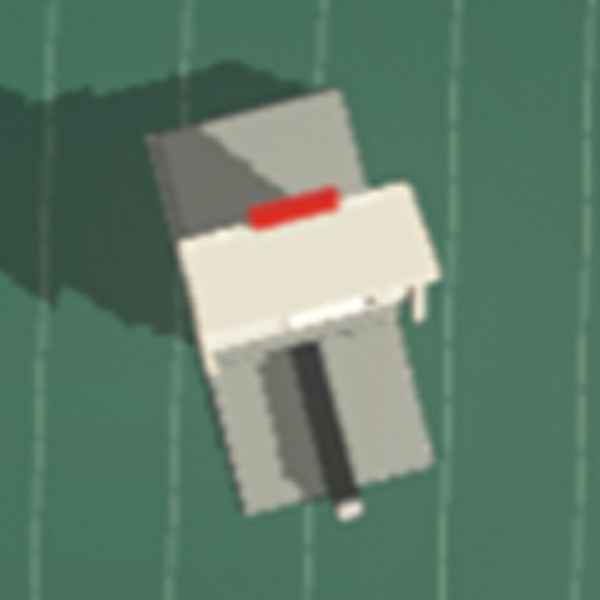

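View pics/c2.png

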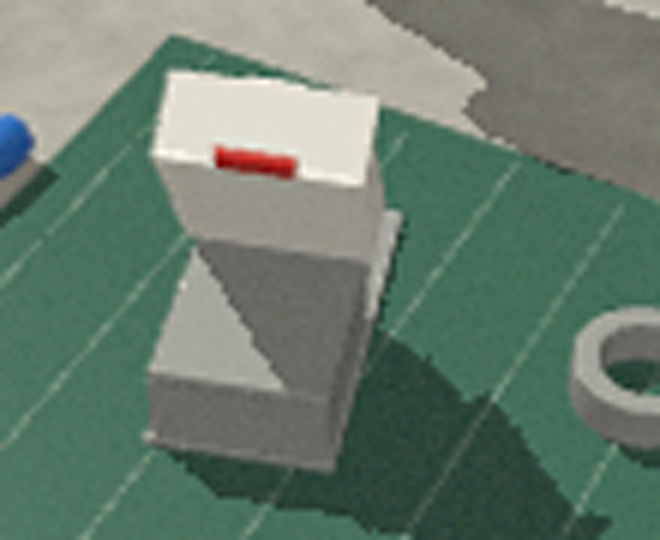

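View pics/c3.png

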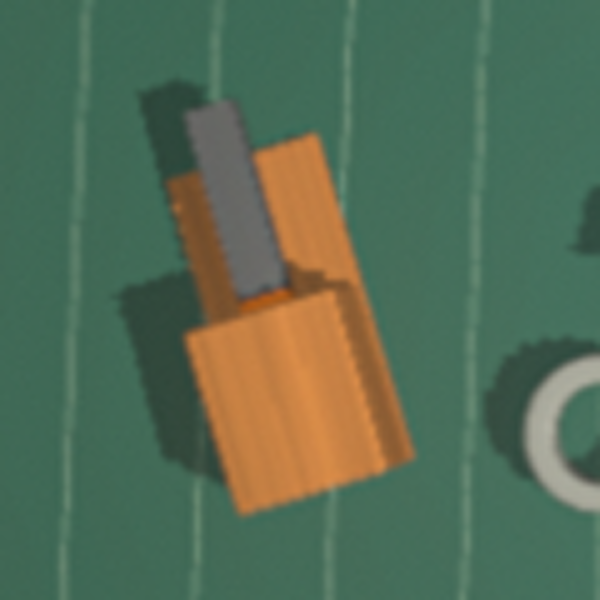

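```bash
cat > h.py <<'E'
import cv2, numpy as np, pickle
def ray(d,px):
    p=cv2.undistortPoints(np.array(px,float).reshape(-1,1,2),d["intrinsics"],d["distortion"]).reshape(-1,2)
    v=np.c_[p,np.ones(len(p))]@d["R"]
    return -d["R"].T@d["t"], v
def onz(d,px,z):
    c,v=ray(d,px); s=(z-c[2])/v[:,2]; return c+v*s[:,None]
def proj(d,X):
    r,_=cv2.Rodrigues(d["R"]); return cv2.projectPoints(np.array(X,float).reshape(-1,1,3),r,d["t"],d["intrinsics"],d["distortion"])[0].reshape(-1,2)
def frame(o,yaw,pts):
    c,s=np.cos(yaw),np.sin(yaw); R=np.array([[c,-s,0],[s,c,0],[0,0,1]]); return np.array([o[0],o[1],0])+np.array(pts,float)@R.T
E
cat > m1.py <<'E'
from h import *
d=pickle.load(open("pics/top0.pkl","rb"))
def crop(p,ox,oy): return (np.array(p,float)+.5)/5-.5+np.array([ox,oy])
T=lambda p,z,ox,oy: onz(d,crop(p,ox,oy),z)
np.set_printoptions(precision=4,suppress=True)
H=T([(185,335),(335,290),(388,470),(240,516)],.052,90,150); print("block top FL FR RR RL\n",H)
print([np.linalg.norm(H[i]-H[(i+1)%4]) for i in range(4)])
yaw=lambda a,b: np.arctan2(*(b-a)[[1,0]])
print("yaws",yaw(H[3],H[0]),yaw(H[2],H[1]),yaw(H[1],H[0])-np.pi/2,yaw(H[2],H[3])-np.pi/2)
B=T([(165,180),(318,133)],.005,90,150); print("base front",B,np.linalg.norm(B[0]-B[1]),yaw(B[1],B[0])-np.pi/2)
F=T([(185,112),(238,100),(290,290),(240,300)],.036,90,150); print("blade",F,np.linalg.norm(F[0]-F[1]),yaw((F[2]+F[3])/2,(F[0]+F[1])/2))
print("mouth est",(H[0]+H[1])/2)
C=T([(147,137),(342,90)],.046,230,160); print("case rear",C,np.linalg.norm(C[0]-C[1]),yaw(C[1],C[0])-np.pi/2)
D=T([(245,515),(435,465)],.005,230,160); print("case front",D,np.linalg.norm(D[0]-D[1]),yaw(D[1],D[0])-np.pi/2)
m0=D.mean(0);m1=C.mean(0); print("axis yaw",yaw(m0,m1),"len(170)",np.linalg.norm((m1-m0)[:2]))
E
python3 m1.py
```

```text
block top FL FR RR RL
 [[0.5547 0.1711 0.052 ]
 [0.5756 0.1082 0.052 ]
 [0.5014 0.0833 0.052 ]
 [0.48   0.145  0.052 ]]
[np.float64(0.06625425660412797), np.float64(0.07827916865083505), np.float64(0.06536119508225216), np.float64(0.07915317198496559)]
yaws 0.33549774698889495 0.3241781073146032 0.32091278601326856 0.33416265646054955
base front [[0.6212 0.1976 0.005 ]
 [0.6441 0.1297 0.005 ]] 0.07166365999522824 0.32486614940483793
blade [[0.6495 0.1801 0.036 ]
 [0.6553 0.1572 0.036 ]
 [0.5748 0.1314 0.036 ]
 [0.5698 0.1528 0.036 ]] 0.02357719158683701 0.3205943631405609
mouth est [0.5652 0.1396 0.052 ]
case rear [[ 0.6254 -0.1045  0.046 ]
 [ 0.6477 -0.186   0.046 ]] 0.08455758186456078 0.26674831759477735
case front [[ 0.4626 -0.153   0.005 ]
 [ 0.4866 -0.2362  0.005 ]] 0.08651171101032759 0.28166198045633695
axis yaw 0.2958481918621372 len(170) 0.16931059637045381
```

```bash
cat > m2.py <<'E'
from m1 import *
print('----')
L=T([(245,515),(148,138)],.005,230,160); print("left base edge yaw",yaw(L[0],L[1]),np.linalg.norm(L[0]-L[1]))
R=T([(341,509),(352,505),(320,345),(293,350)],.024,230,160);print(R)
print("rail",yaw((R[2]+R[3])/2,(R[0]+R[1])/2)+np.pi)
C=T([(163,133),(342,90)],.046,230,160); print("rear",np.linalg.norm(C[0]-C[1]),yaw(C[1],C[0])-np.pi/2, C.mean(0))
def overlay(im,o,yw,name,pts,ox,oy):
    big=cv2.resize(im[oy:oy+120,ox:ox+120,::-1],None,fx=5,fy=5,interpolation=cv2.INTER_CUBIC)
    for p in proj(d,frame(o,yw,pts)):
        q=((p-[ox,oy]+.5)*5-.5); cv2.circle(big,tuple(int(round(x)) for x in q),4,(255,0,255),1)
    cv2.imwrite(name,big)
import sys
yc=0.276; m0=D.mean(0); oc=m0[:2]+.07*np.array([np.cos(yc),np.sin(yc)]); print("case o",oc)
yh=.325; 
oh=H.mean(0)[:2]+.04*np.array([np.cos(yh),np.sin(yh)]); oh2=B.mean(0)[:2]-.07*np.array([np.cos(yh),np.sin(yh)]); print("holder",oh,oh2)
nose=(F[0]+F[1])/2; print("nose in holder", (nose[:2]-oh)@np.array([[np.cos(yh),-np.sin(yh)],[np.sin(yh),np.cos(yh)]]))
overlay(d["color"],oc,yc,"pics/ov1.png",[(-.07,.043,.005),(-.07,-.043,.005),(.1,.04,.046),(.1,-.04,.046),(.1,.043,.005),(-.073,.006,.024),(-.073,-.006,.024),(0,.006,.024),(0,-.006,.024)],230,160)
overlay(d["color"],(oh+oh2)/2,yh,"pics/ov2.png",[(.07,.035,.005),(.07,-.035,.005),(0,.033,.052),(0,-.033,.052),(-.08,.033,.052),(-.08,-.033,.052),(.09,.011,.036),(.09,-.011,.036),(0,.011,.036),(0,-.011,.036)],90,150)
E
python3 m2.py | sed -n '/----/,$p'
```

```text
----
left base edge yaw 0.2811601477140151 0.17094600899716744
[[ 0.4689 -0.1929  0.024 ]
 [ 0.4707 -0.1976  0.024 ]
 [ 0.5391 -0.1819  0.024 ]
 [ 0.5366 -0.1703  0.024 ]]
rail 0.2747945384027899
rear 0.07762542313403974 0.26599139587972687 [ 0.6375 -0.1486  0.046 ]
case o [ 0.5419 -0.1755]
holder [0.5658 0.1397] [0.5663 0.1413]
nose in holder [ 0.0913 -0.0001]
```

View pics/ov1.png

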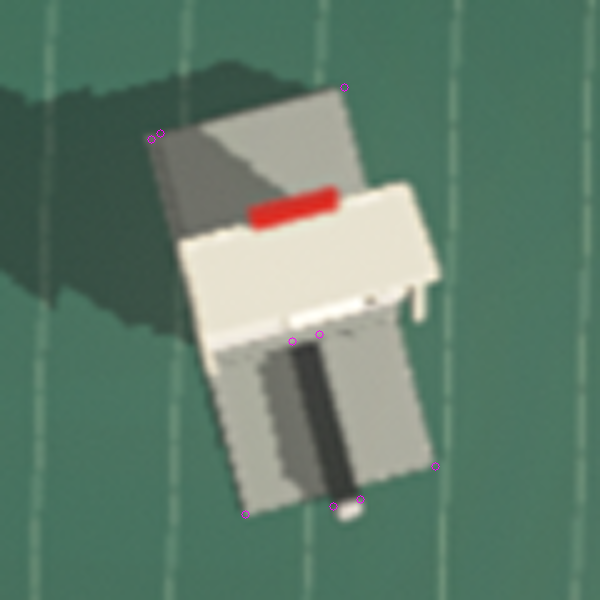

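View pics/ov2.png

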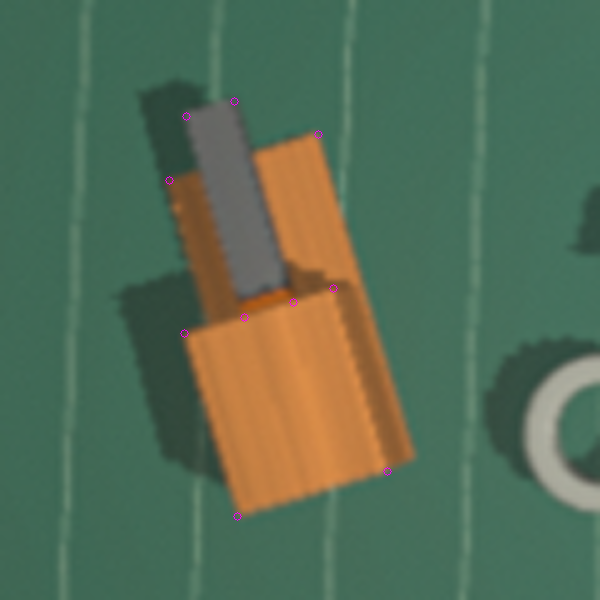

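```bash
cat > g.py <<'E'
from h import *
from scipy.spatial.transform import Rotation as Ro
CO=np.array([.542,-.1755]); CY=.277; HO=np.array([.566,.1405]); HY=.325
def w(o,y,p): return frame(o,y,[p])[0]
def inf(o,y,X):
    c,s=np.cos(y),np.sin(y); dx=np.array(X)-np.array([o[0],o[1],0]); return np.array([c*dx[0]+s*dx[1],-s*dx[0]+c*dx[1],dx[2]])
def plan(X,yaw):
    "shift/turn to bring TCP to world X, with jaw axis along world yaw+90deg (mod pi)"
    from station import ctrl
    o=ctrl.get_obs(); R=Ro.from_rotvec(o["tool_rot"]).as_matrix(); p=np.array(o["tool_pos"])
    z=R[:,2]; cur=np.arctan2(z[1],z[0]); e=(yaw+np.pi/2-cur+np.pi/2)%np.pi-np.pi/2
    # tool x points down -> positive turn about x lowers yaw
    print("t",round(o["t"],2),"tcp",np.round(p,4),"toolx",np.round(R[:,0],3),"F",np.round(o["contact_force"],1),"open",round(o["opening"],4))
    print("in case",np.round(inf(CO,CY,p),4),"holder",np.round(inf(HO,HY,p),4))
    if X is not None: print("shift",np.round(R.T@(np.array(X)-p),4),"turn",round(-e,4),"q6",round(o["q"][5],3))
E
python3 - <<'E'
from g import *
np.set_printoptions(precision=4,suppress=True)
P=[]
for n in("top","scene"):
    d=pickle.load(open(f"pics/{n}0.pkl","rb")); hsv=cv2.cvtColor(d["color"],cv2.COLOR_RGB2HSV)
    m=(((hsv[...,0]<6)|(hsv[...,0]>174))&(hsv[...,1]>180)&(hsv[...,2]>120)).astype(np.uint8)
    k,l,st,ce=cv2.connectedComponentsWithStats(m)
    for i in range(1,k):
        x,y=ce[i]
        if st[i,4]>10 and ((n=="top" and 250<x<330 and 180<y<220) or (n=="scene" and 200<x<260 and 150<y<185)): print(n,ce[i],st[i,4]); P.append(ray(d,[ce[i]]))
(c1,v1),(c2,v2)=P; v1=v1[0];v2=v2[0]
s=np.linalg.lstsq(np.c_[v1,-v2],c2-c1,rcond=None)[0]; a=c1+v1*s[0]; b=c2+v2*s[1]
print(a,b,np.linalg.norm(a-b)); q=inf(CO,CY,(a+b)/2); print("tab in case",q, "ang",np.arctan2(q[2]-.048,-(q[0]-.01)),"r",np.hypot(q[2]-.048,q[0]-.01))
plan(w(HO,HY,(.032,0,.15)),HY)
E
```

```text
top [288.1404 201.2105] 57
scene [231.4286 166.75  ] 28
[ 0.5964 -0.1585  0.134 ] [ 0.5973 -0.1605  0.1342] 0.002178147040468552
tab in case [0.0571 0.0004 0.1341] ang 2.0715801670409135 r 0.09817341621703583
t 0.1 tcp [ 0.1569 -0.6044  0.2302] toolx [-0.     0.002 -1.   ] F [-0.1 -0.1 -0. ] open 0.0853
in case [-0.4878 -0.3072  0.2302] holder [-0.6256 -0.5753  0.2302]
shift [ 0.0815  0.615  -0.6204] turn -0.0711 q6 -0.119
```

```bash
python3 -m jog '[[[0.02,0.615,-0.62,-0.071,-1],[0.02,0.615,-0.62,-0.071,-1],[0.02,0.615,-0.62,-0.071,-1],[0.02,0.615,-0.62,-0.071,-1],[0.02,0.615,-0.62,-0.071,-1],[0.02,0.615,-0.62,-0.071,-1],[0.02,0.615,-0.62,-0.071,-1],[0.02,0.615,-0.62,-0.071,-1],[0.02,0.615,-0.62,-0.071,-1],[0.02,0.615,-0.62,-0.071,-1],[0.02,0.615,-0.62,-0.071,-1],[0.02,0.615,-0.62,-0.071,-1]]]'; python3 -c "
from g import *
plan(w(HO,HY,(.032,0,.15)),HY)"
```

```text
t: 1.3
tool_pos: [0.4591, -0.0844, 0.2174]
tool_rot: [0.968, 1.347, -0.966]
contact_force: [0.6, -0.8, 0.2]
opening: 0.0855
t 1.3 tcp [ 0.4591 -0.0844  0.2174] toolx [-0.     0.002 -1.   ] F [ 0.6 -0.8  0.2] open 0.0855
in case [-0.0548  0.1103  0.2174] holder [-0.1731 -0.179   0.2174]
shift [ 0.0678  0.2051 -0.1789] turn -0.0001 q6 0.903
```

```bash
python3 -m jog '[[[0.03,0.205,-0.179,0,-1],[0.04,0.205,-0.179,0,-1],[0.05,0.205,-0.179,0,-1],[0.068,0.205,-0.179,0,-1],[0.068,0.205,-0.179,0,-1],[0.068,0.205,-0.179,0,-1],[0.068,0.205,-0.179,0,-1],[0.068,0.205,-0.179,0,-1],[0.068,0.205,-0.179,0,-1],[0.068,0.205,-0.179,0,-1]]]'; python3 - <<'E'
from g import *
plan(w(HO,HY,(.032,0,.012)),HY)
from station import imaging
for n in ("scene","top"):
    d=imaging.get_image(n); cv2.imwrite(f"pics/{n}1.png",d["color"][:,:,::-1])
E
```

```text
t: 2.3
tool_pos: [0.5963, 0.1497, 0.1506]
tool_rot: [0.969, 1.345, -0.966]
contact_force: [-0.6, 0.1, 0.3]
opening: 0.0851
t 2.3 tcp [0.5963 0.1497 0.1506] toolx [ 0.001  0.002 -1.   ] F [-0.6  0.1  0.3] open 0.0851
in case [0.1411 0.298  0.1506] holder [ 0.0316 -0.0009  0.1506]
shift [ 0.1386  0.0002 -0.0007] turn -0.0014 q6 1.371
```

View pics/scene1.png

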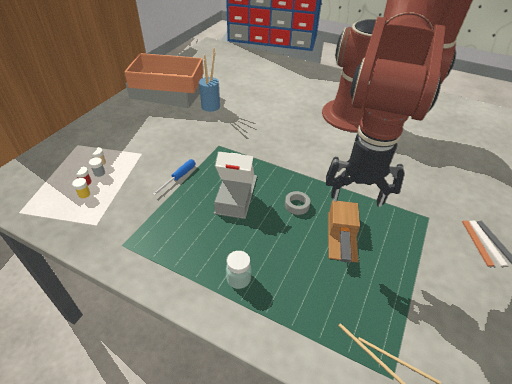

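The arm hangs over the holder, with its fingers at about (333,182) and (383,197), one on each side of the file at (345,245). I'll go down now and close.

```bash
python3 -m jog '[[[0.04,0,-0.0007,0,-1],[0.08,0,-0.0007,0,-1],[0.11,0,-0.0007,0,-1],[0.125,0,-0.0007,0,-1],[0.138,0,-0.0007,0,-1],[0.138,0,-0.0007,0,-1],[0.138,0,-0.0007,0,-1]]]'; python3 -m jog '[[[0,0,0,0,0],[0,0,0,0,0.3],[0,0,0,0,1],[0,0,0,0,1],[0,0,0,0,1],[0,0,0,0,1],[0,0,0,0,1],[0,0,0,0,1]]]' 50; python3 -c "
from g import *
plan(w(HO,HY,(.032+.085,0,.012)),HY)"
```

```text
t: 3.1
tool_pos: [0.5974, 0.1508, 0.0141]
tool_rot: [0.971, 1.343, -0.964]
contact_force: [0.2, -0.0, 0.0]
opening: 0.0856
t: 3.9
tool_pos: [0.5979, 0.151, 0.0147]
tool_rot: [0.971, 1.343, -0.964]
contact_force: [-1.1, 0.7, 5.3]
opening: 0.0213
t 3.9 tcp [0.5979 0.151  0.0147] toolx [ 0.004  0.002 -1.   ] F [-1.1  0.7  5.3] open 0.0213
in case [0.143  0.2988 0.0147] holder [ 0.0335 -0.0002  0.0147]
shift [ 0.0031  0.0834 -0.0003] turn -0.0017 q6 1.372
```

```bash
python3 -m jog '[[[-0.0005,0.01,0,0,1],[-0.001,0.02,0,0,1],[-0.001,0.03,0,0,1],[-0.001,0.04,0,0,1],[-0.001,0.05,0,0,1],[-0.001,0.06,0,0,1],[-0.001,0.07,0,0,1],[-0.001,0.08,0,0,1],[-0.001,0.09,0,0,1],[-0.001,0.09,0,0,1]]]'; python3 - <<'E'
from g import *
plan(w(HO,HY,(.032+.085,0,.1)),HY)
from station import imaging
for n in ("scene","top"):
    d=imaging.get_image(n); cv2.imwrite(f"pics/{n}2.png",d["color"][:,:,::-1])
E
```

```text
t: 4.9
tool_pos: [0.6846, 0.18, 0.0165]
tool_rot: [0.972, 1.342, -0.963]
contact_force: [-0.3, -0.2, -1.6]
opening: 0.0212
t 4.9 tcp [0.6846 0.18   0.0165] toolx [ 0.006  0.003 -1.   ] F [-0.3 -0.2 -1.6] open 0.0212
in case [0.2344 0.303  0.0165] holder [ 0.1251 -0.0004  0.0165]
shift [-0.0836 -0.0075 -0.0005] turn -0.0015 q6 1.398
```

View pics/scene2.png

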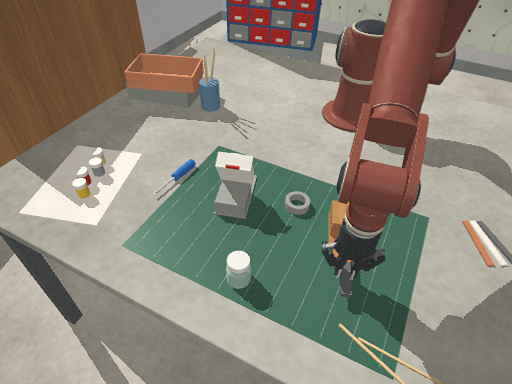

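View pics/top2.png

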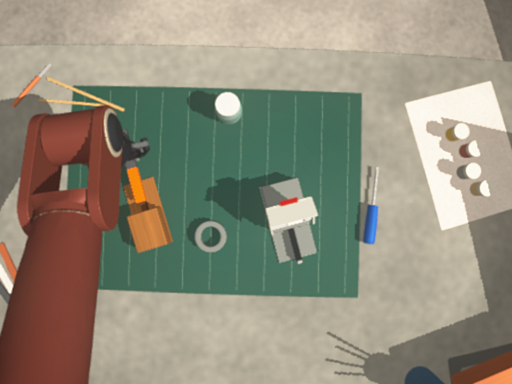

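```bash
python3 -m jog '[[[-0.03,0,0,0,1],[-0.06,0,0,0,1],[-0.09,0,0,0,1],[-0.115,0,0,0,1],[-0.115,0,0,0,1]]]'; python3 - <<'E'
from g import *
plan((.45,-.03,.13),CY)
plan(w(CO,CY,(-.0735,0,.13)),CY)
E
```

```text
t: 5.5
tool_pos: [0.6854, 0.1798, 0.1367]
tool_rot: [0.975, 1.337, -0.958]
contact_force: [1.0, 0.3, -1.1]
opening: 0.021
t 5.5 tcp [0.6854 0.1798 0.1367] toolx [ 0.013  0.004 -1.   ] F [ 1.   0.3 -1.1] open 0.021
in case [0.2351 0.3025 0.1367] holder [ 0.1257 -0.0009  0.1367]
shift [ 0.0029 -0.2899  0.1241] turn 0.0464 q6 1.398
t 5.5 tcp [0.6854 0.1798 0.1367] toolx [ 0.013  0.004 -1.   ] F [ 1.   0.3 -1.1] open 0.021
in case [0.2351 0.3025 0.1367] holder [ 0.1257 -0.0009  0.1367]
shift [ 0.0026 -0.3223  0.2879] turn 0.0464 q6 1.398
```

```bash
python3 -m jog '[[[0.003,-0.04,0.018,0.0464,1],[0.003,-0.08,0.036,0.0464,1],[0.003,-0.12,0.054,0.0464,1],[0.003,-0.16,0.07,0.0464,1],[0.003,-0.2,0.086,0.0464,1],[0.003,-0.24,0.104,0.0464,1],[0.003,-0.28,0.12,0.0464,1],[0.003,-0.29,0.124,0.0464,1],[0.003,-0.295,0.14,0.0464,1],[0.003,-0.3,0.18,0.0464,1],[0.003,-0.31,0.22,0.0464,1],[0.003,-0.322,0.26,0.0464,1]]]'; python3 - <<'E'
from g import *
plan(w(CO,CY,(-.0735,0,.10)),CY)
from station import ctrl; print(np.round(ctrl.get_obs()["q"],3))
E
```

```text
t: 6.7
tool_pos: [0.4626, -0.1699, 0.1284]
tool_rot: [1.01, 1.321, -0.992]
contact_force: [0.2, -0.5, -1.7]
opening: 0.021
t 6.7 tcp [ 0.4626 -0.1699  0.1284] toolx [ 0.012  0.005 -1.   ] F [ 0.2 -0.5 -1.7] open 0.021
in case [-0.0749  0.0271  0.1284] holder [-0.1971 -0.2611  0.1284]
shift [0.0283 0.001  0.0272] turn 0.0009 q6 0.781
[-0.509 -0.19   2.02   0.01   1.303  0.781]
```

```bash
python3 -m jog '[[[0.01,0.001,0.014,0,1],[0.02,0.001,0.0272,0,1],[0.028,0.001,0.0272,0,1],[0.028,0.001,0.0272,0,1],[0.028,0.001,0.0272,0,1]]]'; python3 - <<'E'
from g import *
plan(w(CO,CY,(-.0735,0,.018)),CY)
from station import imaging
for n in ("scene","top"):
    d=imaging.get_image(n); pickle.dump(d,open(f"pics/{n}3.pkl","wb"));cv2.imwrite(f"pics/{n}3.png",d["color"][:,:,::-1])
E
```

```text
t: 7.2
tool_pos: [0.4709, -0.1946, 0.0996]
tool_rot: [1.01, 1.323, -0.991]
contact_force: [-0.3, -0.7, -1.0]
opening: 0.0207
t 7.2 tcp [ 0.4709 -0.1946  0.0996] toolx [ 0.011  0.006 -1.   ] F [-0.3 -0.7 -1. ] open 0.0207
in case [-0.0736  0.0011  0.0996] holder [-0.1971 -0.2872  0.0996]
shift [ 0.0816 -0.0009  0.0013] turn 0.0017 q6 0.745
```

View pics/scene3.png

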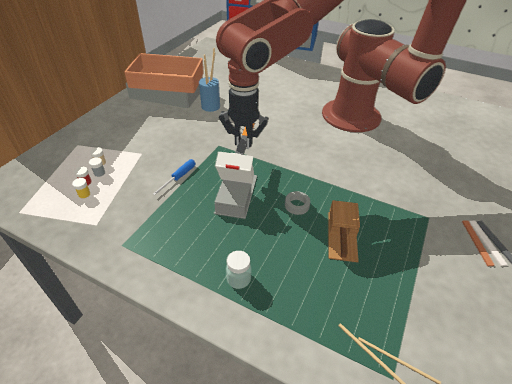

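View pics/top3.png

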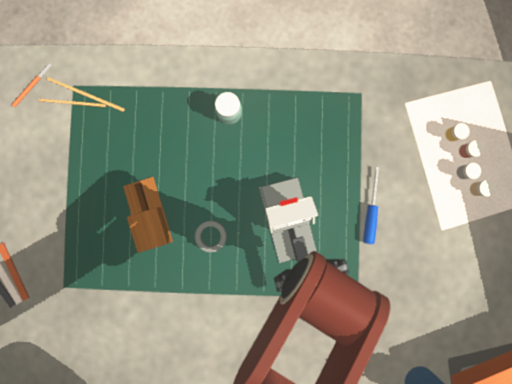

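```bash
python3 - <<'E'
from g import *
d=pickle.load(open("pics/top3.pkl","rb"))
s=cv2.resize(d["color"][205:275,255:345,::-1],None,fx=7,fy=7,interpolation=cv2.INTER_CUBIC)
for p in proj(d,frame(CO,CY,[(-.017,.012,.121),(-.017,-.010,.121),(-.05,.012,.121),(-.05,-.010,.121),(0,.006,.024),(0,-.006,.024)])):
    cv2.circle(s,tuple(int(round(v)) for v in (p-[255,205]+.5)*7-.5),4,(255,0,255),1)
cv2.imwrite("pics/c4.png",s)
E
```

```text
(no output)
```

View pics/c4.png

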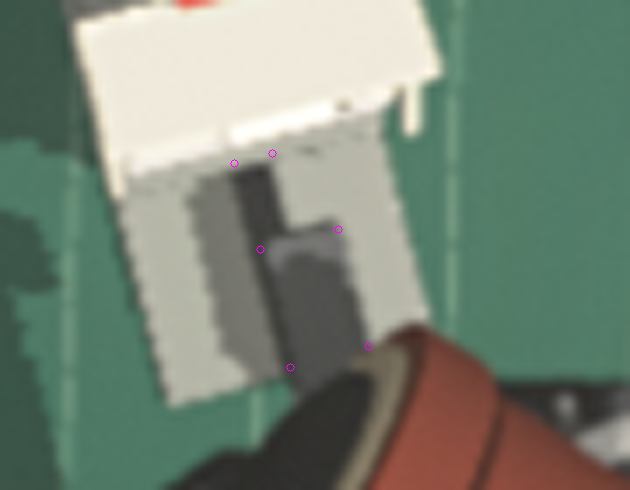

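```bash
python3 -m jog '[[[0.03,-0.001,0.0005,0.001,1],[0.06,-0.001,0.0005,0.001,1],[0.075,-0.001,0.0005,0.001,1],[0.0825,-0.001,0.0005,0.001,1],[0.0825,-0.001,0.0005,0.001,1]]]'; python3 - <<'E'
from g import *
plan(w(CO,CY,(-.0395,0.0005,.0165)),CY)
E
```

```text
t: 7.8
tool_pos: [0.4715, -0.1949, 0.0178]
tool_rot: [1.01, 1.322, -0.992]
contact_force: [0.2, -0.6, -2.2]
opening: 0.0208
t 7.8 tcp [ 0.4715 -0.1949  0.0178] toolx [ 0.012  0.005 -1.   ] F [ 0.2 -0.6 -2.2] open 0.0208
in case [-0.0731  0.0006  0.0178] holder [-0.1966 -0.2877  0.0178]
shift [0.0017 0.0336 0.0001] turn 0.0014 q6 0.743
```

```bash
python3 -m jog '[[[0.0005,0.006,0,0.001,1],[0.0005,0.012,0,0.001,1],[0.0005,0.018,0,0.001,1],[0.0005,0.023,0,0.001,1]]]';python3 -m jog '[[[0.0005,0.004,0,0,1],[0.0005,0.008,0,0,1],[0.001,0.012,0,0,1],[0.001,0.012,0,0,1]]]'; python3 - <<'E'
from g import *
plan(w(CO,CY,(-.0395,0.0005,.0147)),CY)
E
```

```text
t: 8.2
tool_pos: [0.4878, -0.1906, 0.0163]
tool_rot: [0.999, 1.333, -1.003]
contact_force: [-26.8, -14.2, 0.1]
opening: 0.0207
t: 8.6
tool_pos: [0.4895, -0.1905, 0.0149]
tool_rot: [0.982, 1.354, -1.021]
contact_force: [-40.8, -14.5, 21.2]
opening: 0.0212
t 8.6 tcp [ 0.4895 -0.1905  0.0149] toolx [-0.033 -0.004 -0.999] F [-40.8 -14.5  21.2] open 0.0212
in case [-0.0546 -0.0001  0.0149] holder [-0.1782 -0.2893  0.0149]
shift [-0.0003  0.0152 -0.0005] turn 0.0057 q6 0.796
```

```bash
python3 -m jog '[[[0,-0.006,0,0,1],[0,-0.014,0,0,1],[0,-0.014,0,0,1]]]'; python3 - <<'E'
from g import *
plan(w(CO,CY,(-.0395,0.0005,.0147)),CY)
from station import imaging
for n in ("scene","top"):
    d=imaging.get_image(n); pickle.dump(d,open(f"pics/{n}4.pkl","wb"));cv2.imwrite(f"pics/{n}4.png",d["color"][:,:,::-1])
    x,y,ww,hh=((255,205,90,70) if n=="top" else (190,110,110,80))
    cv2.imwrite(f"pics/{n}4c.png",cv2.resize(d["color"][y:y+hh,x:x+ww,::-1],None,fx=7,fy=7,interpolation=cv2.INTER_CUBIC))
E
```

```text
t: 8.9
tool_pos: [0.4763, -0.1946, 0.0159]
tool_rot: [0.983, 1.353, -1.021]
contact_force: [0.8, 1.0, -3.0]
opening: 0.0211
t 8.9 tcp [ 0.4763 -0.1946  0.0159] toolx [-0.031 -0.004 -0.999] F [ 0.8  1.  -3. ] open 0.0211
in case [-0.0684 -0.0004  0.0159] holder [-0.192  -0.2889  0.0159]
shift [ 0.0003  0.0289 -0.0007] turn 0.0051 q6 0.777
```

View pics/top4c.png

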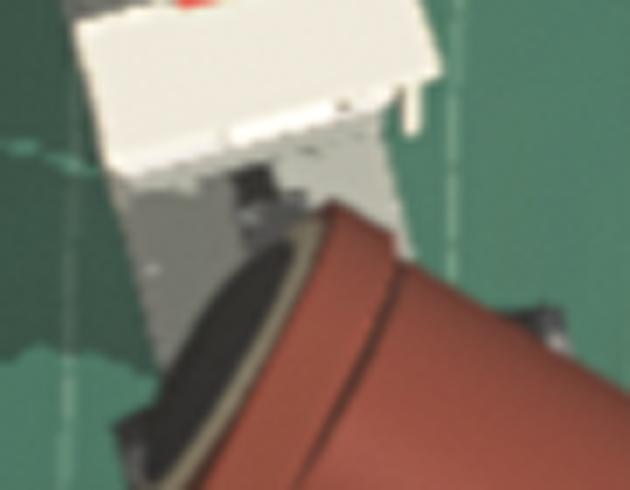

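View pics/scene4c.png

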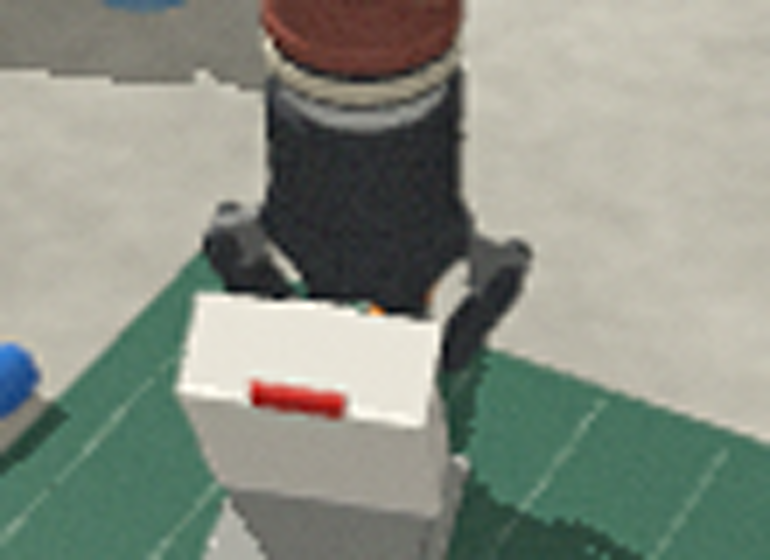

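```bash
python3 - <<'E'
from g import *
np.set_printoptions(precision=1,suppress=True)
for k,x,z in ((3,-.0736,.0996),(4,-.0684,.0159)):
    d=pickle.load(open(f"pics/scene{k}.pkl","rb"))
    cx=x-.0235
    pts=[(cx+a,b,z+.0153+c) for a in (-.08,-.005,.08) for b in (.011,-.011) for c in (.006,)]
    P=proj(d,frame(CO,CY,pts)); print(P)
    s=cv2.resize(d["color"][110:190,200:280,::-1],None,fx=7,fy=7,interpolation=cv2.INTER_CUBIC)
    for p in P: cv2.circle(s,tuple(int(round(v)) for v in (p-[200,110]+.5)*7-.5),4,(255,0,255),1)
    cv2.imwrite(f"pics/c5_{k}.png",s)
a=cv2.imread("pics/c5_3.png");b=cv2.imread("pics/c5_4.png");cv2.imwrite("pics/c5.png",cv2.resize(np.hstack([a,b]),(800,400)))
E
```

```text
[[254.2 120.5]
 [247.  119.5]
 [249.  135. ]
 [241.4 134. ]
 [242.5 153.4]
 [234.4 152.2]]
[[253.2 144.3]
 [246.3 143.3]
 [248.3 159.2]
 [241.1 158.1]
 [242.  178. ]
 [234.4 176.8]]
```

View pics/c5.png

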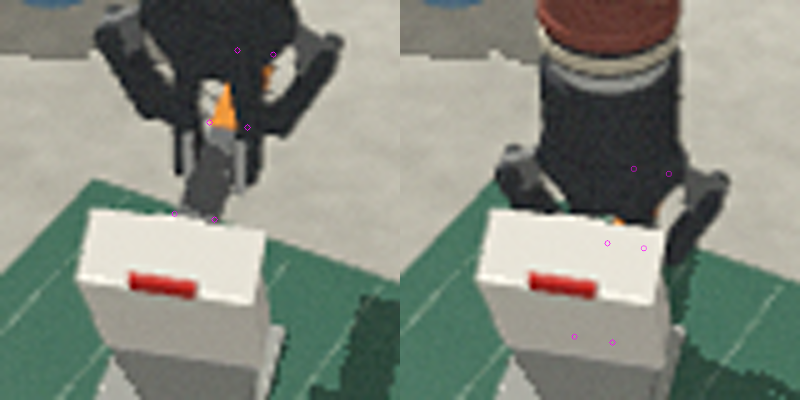

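```bash
python3 -m jog '[[[-0.02,-0.02,0,0,1],[-0.05,-0.03,-0.01,0,1],[-0.08,-0.03,-0.05,0,1],[-0.09,-0.03,-0.09,0,1],[-0.09,-0.03,-0.12,0,1],[-0.09,-0.03,-0.12,0,1],[-0.09,-0.03,-0.12,0,1]]]'; cat > look.py <<'E'
from g import *
import sys
k=sys.argv[1]
from station import imaging,ctrl
o=ctrl.get_obs(); p=np.array(o["tool_pos"]); R=Ro.from_rotvec(o["tool_rot"]).as_matrix(); plan(None,CY)
for n in ("scene","top"):
    d=imaging.get_image(n); pickle.dump(d,open(f"pics/{n}{k}.pkl","wb"))
    # file drawn from grip: centre 23.5 mm behind the grip, 15.3 mm behind TCP
    y=R[:,1]*(1 if R[0,1]>0 else -1)
    pts=[p-R[:,0]*(.0153+.006)+y*(-.0235+a)+R[:,2]*b for a in (-.08,-.005,.08) for b in (.011,-.011)]
    P=proj(d,pts); c=P.mean(0).astype(int)-[45,35]; c=np.clip(c,0,[420,310])
    s=cv2.resize(d["color"][c[1]:c[1]+70,c[0]:c[0]+90,::-1],None,fx=7,fy=7,interpolation=cv2.INTER_CUBIC)
    for q in P: cv2.circle(s,tuple(int(round(v)) for v in (q-c+.5)*7-.5),4,(255,0,255),1)
    cv2.imwrite(f"pics/{n}{k}c.png",s); print(n,c)
E
python3 look.py 5
```

```text
t: 9.7
tool_pos: [0.418, -0.0866, 0.1077]
tool_rot: [0.981, 1.352, -1.018]
contact_force: [0.4, -0.6, -0.6]
opening: 0.0209
t 9.7 tcp [ 0.418  -0.0866  0.1077] toolx [-0.03  -0.005 -1.   ] F [ 0.4 -0.6 -0.6] open 0.0209
in case [-0.095   0.1194  0.1077] holder [-0.2128 -0.168   0.1077]
scene [243  99]
top [205 272]
```

View pics/top5c.png

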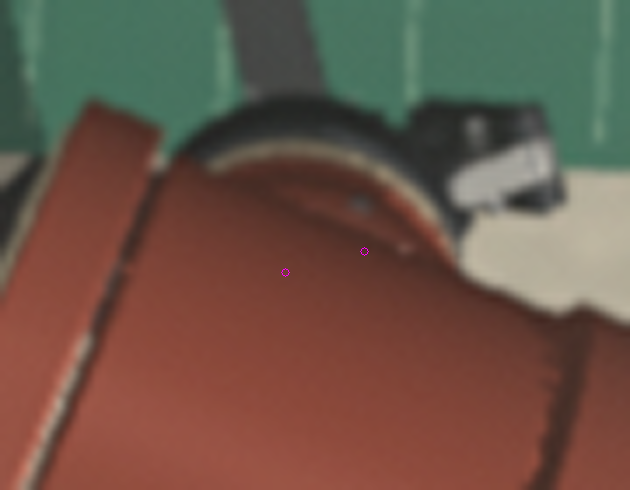

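View pics/scene5c.png

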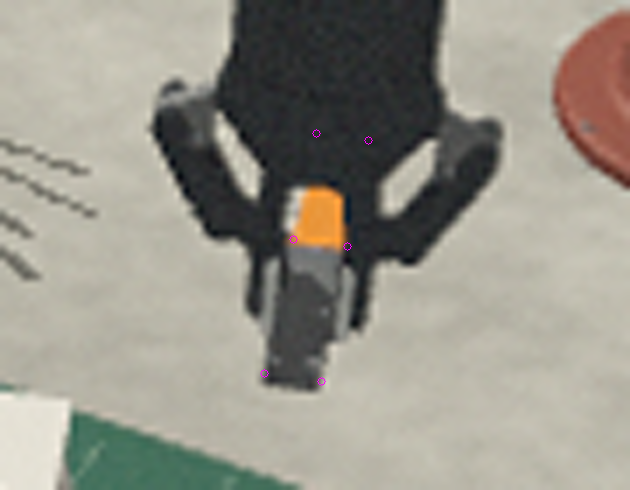

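```bash
python3 - <<'E'
from g import *
np.set_printoptions(precision=4,suppress=True)
d=pickle.load(open("pics/top4.pkl","rb"))
s=cv2.resize(d["color"][215:245,275:315,::-1],None,fx=18,fy=18,interpolation=cv2.INTER_CUBIC)
for p,c in zip(proj(d,frame(CO,CY,[(-.012,.011,.036),(-.012,-.011,.036),(0,.0165,.024),(0,-.0165,.024),(0,.04,.046),(0,-.04,.046)])),[(255,0,255)]*2+[(0,255,255)]*2+[(0,0,255)]*2):
    cv2.circle(s,tuple(int(round(v)) for v in (p-[275,215]+.5)*18-.5),5,c,1)
cv2.imwrite("pics/c6.png",s)
d=pickle.load(open("pics/scene0.pkl","rb"))
E
```

```text
(no output)
```

View pics/c6.png

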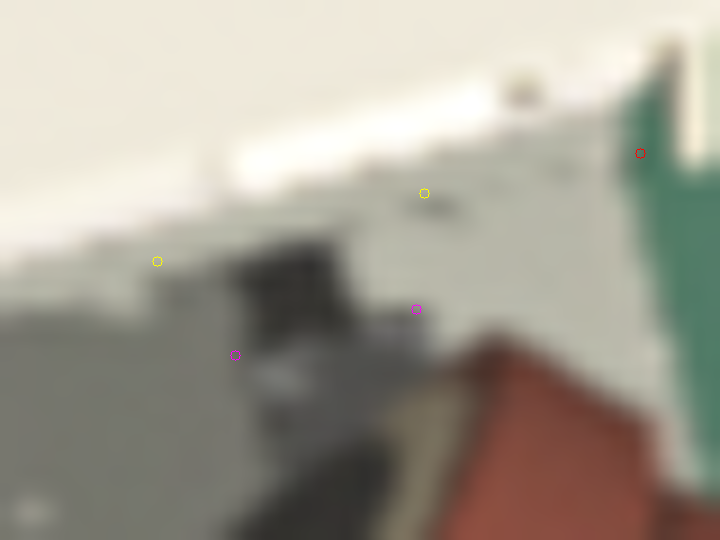

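```bash
python3 -c "
from g import *
plan(w(CO,CY,(-.0755,.001,.04)),CY)"
```

```text
t 9.8 tcp [ 0.418  -0.0875  0.1075] toolx [-0.031 -0.005 -1.   ] F [-0.7 -0.2 -3.1] open 0.0209
in case [-0.0953  0.1185  0.1075] holder [-0.2131 -0.1688  0.1075]
shift [0.0664 0.0211 0.1179] turn 0.0058 q6 0.921
```

```bash
python3 -m jog '[[[0.02,0.005,0.04,0.005,1],[0.02,0.005,0.08,0.005,1],[0.03,0.01,0.118,0.005,1],[0.05,0.015,0.118,0.005,1],[0.066,0.021,0.118,0.005,1],[0.066,0.021,0.118,0.005,1],[0.066,0.021,0.118,0.005,1]]]'; python3 -c "
from g import *
plan(w(CO,CY,(-.0755,.001,.0175)),CY)"
```

```text
t: 10.5
tool_pos: [0.4688, -0.1959, 0.04]
tool_rot: [0.987, 1.351, -1.025]
contact_force: [-0.0, -0.5, -2.3]
opening: 0.0211
t 10.5 tcp [ 0.4688 -0.1959  0.04  ] toolx [-0.032 -0.004 -0.999] F [-0.  -0.5 -2.3] open 0.0211
in case [-0.076   0.0004  0.04  ] holder [-0.1995 -0.2877  0.04  ]
shift [ 0.0225  0.0012 -0.0005] turn 0.0001 q6 0.771
```

```bash
python3 -m jog '[[[0.01,0,-0.0005,0,1],[0.018,0.001,-0.0005,0,1],[0.02,0.001,-0.0005,0,1],[0.02,0.001,-0.0005,0,1]]]';python3 -m jog '[[[0.0015,0,0,0,1],[0.0015,0,0,0,1]]]';python3 -m jog '[[[0.001,0,0,0,1],[0.001,0,0,0,1]]]'; python3 -c "
from g import *
plan(w(CO,CY,(-.0755,.001,.0175)),CY)"
```

```text
t: 10.9
tool_pos: [0.4685, -0.1948, 0.0194]
tool_rot: [0.987, 1.352, -1.025]
contact_force: [0.0, 0.4, -2.6]
opening: 0.0207
t: 11.1
tool_pos: [0.4685, -0.1948, 0.018]
tool_rot: [0.987, 1.352, -1.025]
contact_force: [-0.4, 0.7, -1.5]
opening: 0.0214
t: 11.3
tool_pos: [0.4685, -0.1948, 0.0171]
tool_rot: [0.987, 1.352, -1.025]
contact_force: [-0.3, -0.2, -1.8]
opening: 0.0208
t 11.3 tcp [ 0.4685 -0.1948  0.0171] toolx [-0.033 -0.004 -0.999] F [-0.3 -0.2 -1.8] open 0.0208
in case [-0.0759  0.0015  0.0171] holder [-0.1994 -0.2867  0.0171]
shift [-0.0004  0.0004  0.0005] turn 0.0004 q6 0.774
```

Still free, so I'll keep lowering in small steps until the file touches the rail.

```bash
for i in 1; do python3 -m jog '[[[0.001,0,0,0,1],[0.001,0,0,0,1]]]'; python3 -m jog '[[[0.001,0,0,0,1],[0.001,0,0,0,1]]]';python3 -m jog '[[[0.001,0,0,0,1],[0.001,0,0,0,1]]]'; done
```

```text
t: 11.5
tool_pos: [0.4685, -0.1948, 0.0161]
tool_rot: [0.987, 1.352, -1.025]
contact_force: [0.1, 0.3, -1.0]
opening: 0.0209
t: 11.7
tool_pos: [0.4683, -0.1948, 0.0149]
tool_rot: [0.987, 1.352, -1.025]
contact_force: [0.2, 0.3, -1.5]
opening: 0.0209
t: 11.9
tool_pos: [0.4684, -0.1948, 0.0139]
tool_rot: [0.987, 1.352, -1.025]
contact_force: [-0.1, 0.3, -1.4]
opening: 0.0211
```

```bash
for i in 1; do python3 -m jog '[[[0.001,0,0,0,1],[0.001,0,0,0,1]]]'; python3 -m jog '[[[0.001,0,0,0,1],[0.001,0,0,0,1]]]';python3 -m jog '[[[0.001,0,0,0,1],[0.001,0,0,0,1]]]'; done; python3 look.py 6
```

```text
t: 12.1
tool_pos: [0.4684, -0.1949, 0.0137]
tool_rot: [0.987, 1.353, -1.025]
contact_force: [-2.3, 1.2, 4.1]
opening: 0.021
t: 12.3
tool_pos: [0.4684, -0.1949, 0.0137]
tool_rot: [0.986, 1.354, -1.025]
contact_force: [-4.3, 2.0, 6.2]
opening: 0.0205
t: 12.5
tool_pos: [0.4685, -0.1949, 0.0137]
tool_rot: [0.986, 1.355, -1.025]
contact_force: [-3.8, 0.9, 5.4]
opening: 0.021
t 12.5 tcp [ 0.4685 -0.1949  0.0137] toolx [-0.035 -0.003 -0.999] F [-3.8  0.9  5.4] open 0.021
in case [-0.076   0.0015  0.0137] holder [-0.1995 -0.2867  0.0137]
scene [200 123]
top [257 238]
```

View pics/top6c.png

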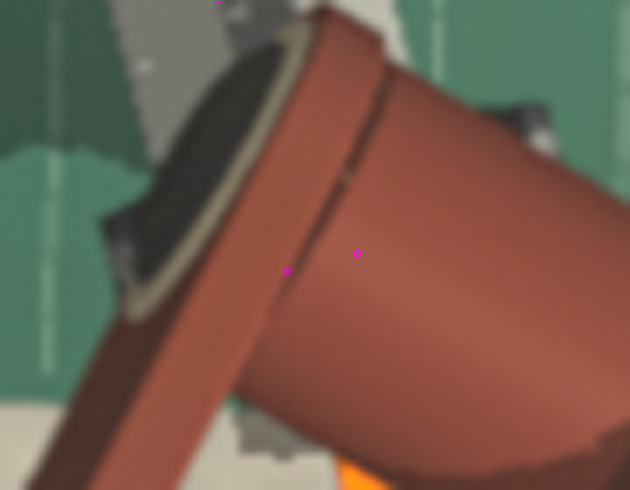

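View pics/scene6c.png

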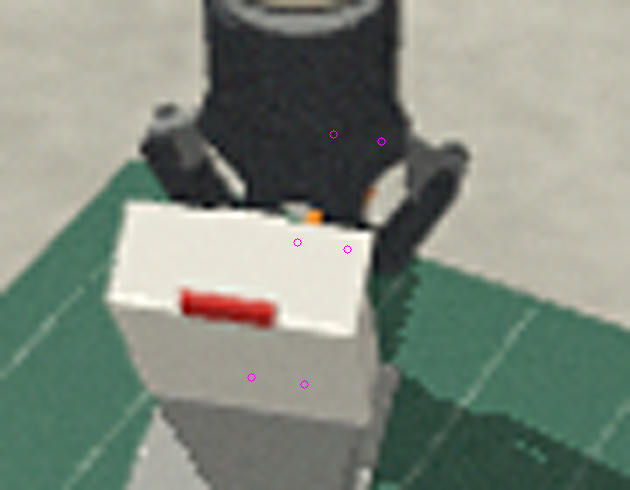

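```bash
python3 -m jog '[[[-0.001,0.004,0,0,1],[-0.001,0.011,0,0,1],[-0.001,0.011,0,0,1]]]';  python3 -m jog '[[[0.001,0,0,0,1],[0.002,0,0,0,1],[0.003,0,0,0,1],[0.003,0,0,0,1]]]' 25; python3 -c "
from g import *
plan(None,CY)"
```

```text
t: 12.9
tool_pos: [0.4801, -0.1918, 0.0145]
tool_rot: [0.986, 1.353, -1.024]
contact_force: [1.6, -0.6, 0.2]
opening: 0.021
t: 13.3
tool_pos: [0.4803, -0.1919, 0.0141]
tool_rot: [0.986, 1.356, -1.025]
contact_force: [-7.7, 4.9, 18.4]
opening: 0.021
t 13.3 tcp [ 0.4803 -0.1919  0.0141] toolx [-0.036 -0.003 -0.999] F [-7.7  4.9 18.4] open 0.021
in case [-0.0638  0.0011  0.0141] holder [-0.1873 -0.2876  0.0141]
```

```bash
python3 -m jog '[[[0.003,0,0,0,1],[0.005,0,0,0,1],[0.006,0,0,0,1],[0.006,0,0,0,1]]]' 20; python3 look.py 7
```

```text
t: 13.7
tool_pos: [0.4804, -0.1919, 0.0139]
tool_rot: [0.985, 1.361, -1.027]
contact_force: [-18.5, 10.4, 39.9]
opening: 0.0207
t 13.7 tcp [ 0.4804 -0.1919  0.0139] toolx [-0.04  -0.001 -0.999] F [-18.5  10.4  39.9] open 0.0207
in case [-0.0638  0.0011  0.0139] holder [-0.1873 -0.2876  0.0139]
scene [199 126]
top [256 232]
```

View pics/top7c.png

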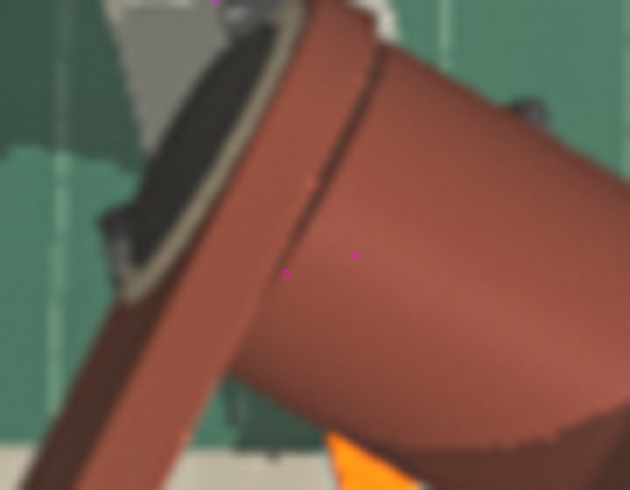

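```bash
python3 -m jog '[[[-0.0005,0,0,0,1],[-0.001,0,0,0,1],[-0.001,0,0,0,1]]]' 40; python3 -m jog '[[[0,0.003,0,0,1],[0,0.006,0,0,1],[0,0.009,0,0,1]]]';python3 -c "
from g import *
plan(w(CO,CY,(-.0395,0.001,.0145)),CY)"
```

```text
t: 14.1
tool_pos: [0.4803, -0.1918, 0.0144]
tool_rot: [0.985, 1.361, -1.026]
contact_force: [2.4, -0.5, 2.4]
opening: 0.021
t: 14.4
tool_pos: [0.4874, -0.1902, 0.0144]
tool_rot: [0.981, 1.365, -1.03]
contact_force: [-8.5, -1.9, 10.8]
opening: 0.021
t 14.4 tcp [ 0.4874 -0.1902  0.0144] toolx [-0.045 -0.002 -0.999] F [-8.5 -1.9 10.8] open 0.021
in case [-0.0565  0.0008  0.0144] holder [-0.1801 -0.2883  0.0144]
shift [-0.0009  0.017  -0.0002] turn 0.0026 q6 0.801
```

```bash
python3 -m jog '[[[-0.001,0.0,0,0,1],[-0.0012,0.002,0,0,1],[-0.0013,0.005,0,0,1],[-0.0013,0.005,0,0,1]]]';python3 -c "
from g import *
plan(w(CO,CY,(-.0395,0.001,.0145)),CY)"
```

```text
t: 14.8
tool_pos: [0.4924, -0.1886, 0.0149]
tool_rot: [0.981, 1.365, -1.03]
contact_force: [-0.3, -0.8, -1.7]
opening: 0.021
t 14.8 tcp [ 0.4924 -0.1886  0.0149] toolx [-0.046 -0.002 -0.999] F [-0.3 -0.8 -1.7] open 0.021
in case [-0.0513  0.001   0.0149] holder [-0.1748 -0.2884  0.0149]
shift [-0.0001  0.0118  0.    ] turn 0.0028 q6 0.808
```

```bash
python3 -m jog '[[[-0.0002,0.003,0,0.002,1],[-0.0003,0.006,0,0.002,1],[-0.0004,0.009,0,0.002,1],[-0.0005,0.012,0,0.002,1],[-0.0005,0.013,0,0.002,1]]]';python3 -c "
from g import *
plan(w(CO,CY,(-.0395,0.001,.0145)),CY)"
```

```text
t: 15.3
tool_pos: [0.5052, -0.185, 0.0151]
tool_rot: [0.982, 1.364, -1.031]
contact_force: [-4.2, -1.1, 3.6]
opening: 0.0212
t 15.3 tcp [ 0.5052 -0.185   0.0151] toolx [-0.046 -0.002 -0.999] F [-4.2 -1.1  3.6] open 0.0212
in case [-0.038   0.0009  0.0151] holder [-0.1615 -0.2891  0.0151]
shift [ 0.0007 -0.0015 -0.0001] turn 0.0012 q6 0.826
```

```bash
python3 -m jog '[[[0.0007,0,0,0,0.45],[0.0007,0,0,0,0.2],[0.0007,0,0,0,0],[0.0007,0,0,0,-0.2],[0.0007,0,0,0,-0.2]]]';python3 look.py 8;python3 -c "
from g import *
plan(w(CO,CY,(-.1105,0.0,.0145)),CY)"
```

```text
t: 15.8
tool_pos: [0.5052, -0.185, 0.0144]
tool_rot: [0.982, 1.364, -1.031]
contact_force: [-0.9, 0.4, -0.2]
opening: 0.0513
t 15.8 tcp [ 0.5052 -0.185   0.0144] toolx [-0.046 -0.002 -0.999] F [-0.9  0.4 -0.2] open 0.0513
in case [-0.038   0.0009  0.0144] holder [-0.1615 -0.289   0.0144]
scene [197 131]
top [253 221]
t 15.9 tcp [ 0.5052 -0.185   0.0144] toolx [-0.046 -0.002 -0.999] F [ 0.1  0.7 -0.1] open 0.0514
in case [-0.038   0.0009  0.0144] holder [-0.1616 -0.2891  0.0144]
shift [ 0.0031 -0.0724  0.0008] turn 0.0011 q6 0.826
```

View pics/top8c.png

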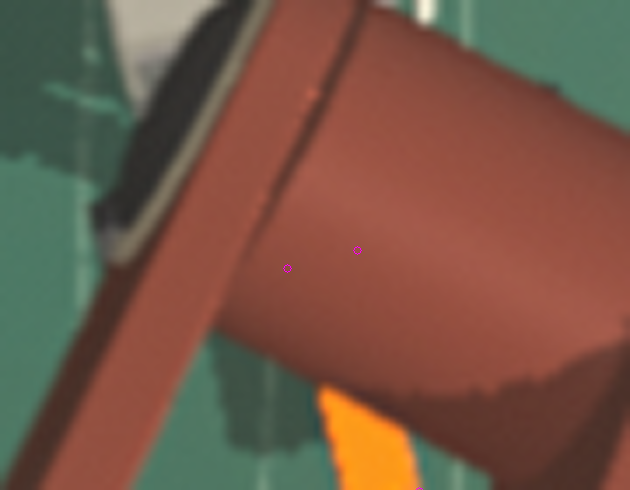

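```bash
python3 -m jog '[[[0.0005,-0.012,0,0,-0.2],[0.001,-0.025,0,0,-0.2],[0.0015,-0.04,0.0005,0,-0.2],[0.002,-0.055,0.0008,0,-0.2],[0.003,-0.072,0.0008,0,-0.2],[0.003,-0.072,0.0008,0,-0.2],[0.003,-0.072,0.0008,0,-0.2]]]';python3 look.py 9
```

```text
t: 16.6
tool_pos: [0.4356, -0.2058, 0.0147]
tool_rot: [0.983, 1.363, -1.032]
contact_force: [0.3, -0.4, 0.3]
opening: 0.0512
t 16.6 tcp [ 0.4356 -0.2058  0.0147] toolx [-0.045 -0.002 -0.999] F [ 0.3 -0.4  0.3] open 0.0512
in case [-1.106e-01 -1.000e-04  1.470e-02] holder [-0.2341 -0.2866  0.0147]
scene [202 116]
top [261 254]
```

```bash
python3 - <<'E'
from g import *
d=pickle.load(open("pics/top9.pkl","rb")); cv2.imwrite("pics/t9.png",cv2.resize(d["color"][200:310,230:350,::-1],None,fx=5,fy=5,interpolation=cv2.INTER_CUBIC))
d=pickle.load(open("pics/scene9.pkl","rb")); cv2.imwrite("pics/s9.png",cv2.resize(d["color"][90:220,170:300,::-1],None,fx=4.5,fy=4.5,interpolation=cv2.INTER_CUBIC))
E
```

```text
(no output)
```

View pics/t9.png

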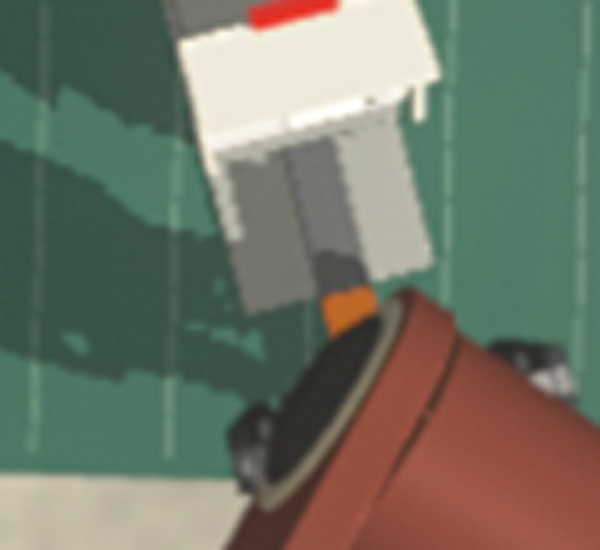

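View pics/s9.png

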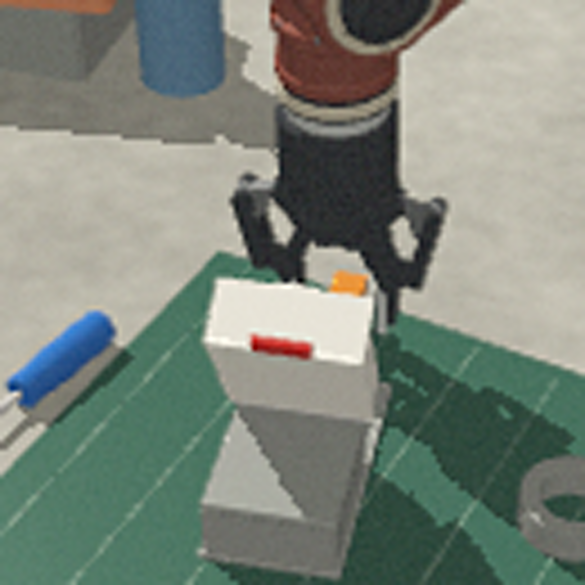

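```bash
python3 - <<'E'
from g import *
np.set_printoptions(precision=4,suppress=True)
d=pickle.load(open("pics/top9.pkl","rb"))
for p in [(323,297),(375,286),(288,158),(332,142),(314,258),(362,250)]:
    q=(np.array(p)+.5)/5-.5+[230,200]; print(p,inf(CO,CY,onz(d,[q],.036)[0]))
E
```

```text
(323, 297) [-0.0663  0.0103  0.036 ]
(375, 286) [-0.0673 -0.0123  0.036 ]
(288, 158) [-0.0056  0.0102  0.036 ]
(332, 142) [-0.0036 -0.0096  0.036 ]
(314, 258) [-0.0493  0.01    0.036 ]
(362, 250) [-0.0511 -0.0106  0.036 ]
```

```bash
python3 -m jog '[[[0,0,0,0,0.3],[0,0,0,0,1],[0,0,0,0,1],[0,0,0,0,1],[0,0,0,0,1]]]' 60; python3 -c "
from g import *
plan(w(CO,CY,(-.0500,0.0,.0155)),CY)"
```

```text
t: 17.2
tool_pos: [0.4369, -0.2058, 0.0151]
tool_rot: [0.983, 1.362, -1.031]
contact_force: [1.1, 0.7, 1.6]
opening: 0.0207
t 17.2 tcp [ 0.4369 -0.2058  0.0151] toolx [-0.044 -0.003 -0.999] F [1.1 0.7 1.6] open 0.0207
in case [-0.1094 -0.0004  0.0151] holder [-0.2329 -0.2869  0.0151]
shift [-0.0029  0.0593 -0.0003] turn 0.001 q6 0.727
```

```bash
python3 -m jog '[[[-0.0007,0.006,0,0.001,1],[-0.001,0.012,0,0.001,1],[-0.0013,0.018,0,0.001,1],[-0.0016,0.024,0,0.001,1]]]'; python3 -m jog '[[[-0.0003,0.006,0,0,1],[-0.0006,0.012,0,0,1],[-0.0009,0.018,0,0,1]]]';python3 -c "
from g import *
plan(w(CO,CY,(-.0500,0.0,.0155)),CY)"
```

```text
t: 17.6
tool_pos: [0.4604, -0.1989, 0.0154]
tool_rot: [0.983, 1.363, -1.031]
contact_force: [-1.8, 0.9, 0.0]
opening: 0.0209
t: 17.9
tool_pos: [0.4782, -0.1938, 0.0155]
tool_rot: [0.983, 1.363, -1.031]
contact_force: [-0.8, -0.1, 0.9]
opening: 0.021
t 17.9 tcp [ 0.4782 -0.1938  0.0155] toolx [-0.045 -0.002 -0.999] F [-0.8 -0.1  0.9] open 0.021
in case [-0.0663 -0.0001  0.0155] holder [-0.1899 -0.2887  0.0155]
shift [-0.0008  0.0163 -0.0001] turn 0.0003 q6 0.789
```

```bash
python3 -m jog '[[[-0.0003,0.005,0,0,1],[-0.0005,0.01,0,0,1],[-0.0008,0.015,0,0,1],[-0.0008,0.017,0,0,1]]]'; python3 -m jog '[[[-0.0001,0.002,0,0,1],[-0.0002,0.004,0,0,1]]]'; python3 -m jog '[[[-0.0001,0.002,0,0,1],[-0.0002,0.004,0,0,1]]]'; python3 -c "
from g import *
plan(w(CO,CY,(-.0436,0.0,.0155)),CY)"
```

```text
t: 18.3
tool_pos: [0.495, -0.1889, 0.0154]
tool_rot: [0.983, 1.363, -1.031]
contact_force: [-1.4, -0.0, 1.2]
opening: 0.0205
t: 18.5
tool_pos: [0.499, -0.1878, 0.0155]
tool_rot: [0.983, 1.363, -1.031]
contact_force: [-1.4, 0.1, 0.4]
opening: 0.0209
t: 18.7
tool_pos: [0.5007, -0.1872, 0.0154]
tool_rot: [0.979, 1.368, -1.035]
contact_force: [-14.2, -4.2, 8.7]
opening: 0.021
t 18.7 tcp [ 0.5007 -0.1872  0.0154] toolx [-0.051 -0.003 -0.999] F [-14.2  -4.2   8.7] open 0.021
in case [-0.0429  0.      0.0154] holder [-0.1665 -0.2897  0.0154]
shift [-0.0001 -0.0007  0.    ] turn 0.0013 q6 0.822
```

```bash
python3 -m jog '[[[-0.0004,0.002,0,0,1],[-0.0005,0.003,0,0,1],[-0.0005,0.003,0,0,1],[-0.0005,0.003,0,0,1]]]'; python3 look.py 10; python3 - <<'E'
from g import *
d=pickle.load(open("pics/top10.pkl","rb")); cv2.imwrite("pics/t10.png",cv2.resize(d["color"][200:310,230:350,::-1],None,fx=5,fy=5,interpolation=cv2.INTER_CUBIC))
E
```

```text
t: 19.1
tool_pos: [0.5006, -0.1872, 0.0154]
tool_rot: [0.975, 1.374, -1.04]
contact_force: [-12.3, -4.1, 6.3]
opening: 0.0209
t 19.1 tcp [ 0.5006 -0.1872  0.0154] toolx [-0.059 -0.004 -0.998] F [-12.3  -4.1   6.3] open 0.0209
in case [-0.043   0.      0.0154] holder [-0.1666 -0.2897  0.0154]
scene [197 130]
top [254 223]
```

View pics/t10.png

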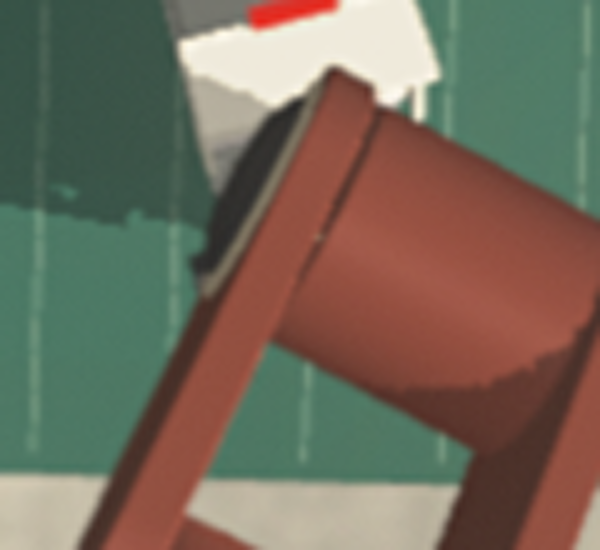

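```bash
python3 -m jog '[[[0,0,0,0,0.45],[0,0,0,0,0.2],[0,0,0,0,0],[0,0,0,0,-0.2],[0,0,0,0,-0.2]]]'; python3 -m jog '[[[-0.03,-0.005,0,0,-0.2],[-0.07,-0.01,0,0,-0.2],[-0.11,-0.03,0,0,-0.2],[-0.15,-0.07,0,0,-0.2],[-0.19,-0.1,0,0,-0.2],[-0.19,-0.1,0,0,-0.2]]]'; python3 look.py 11; python3 - <<'E'
from g import *
d=pickle.load(open("pics/top11.pkl","rb")); cv2.imwrite("pics/t11.png",cv2.resize(d["color"][170:280,240:360,::-1],None,fx=5,fy=5,interpolation=cv2.INTER_CUBIC))
E
```

```text
t: 19.7
tool_pos: [0.5009, -0.1872, 0.0156]
tool_rot: [0.975, 1.373, -1.04]
contact_force: [0.0, 1.1, -0.4]
opening: 0.0514
t: 20.3
tool_pos: [0.4168, -0.216, 0.2175]
tool_rot: [0.975, 1.361, -1.04]
contact_force: [0.2, -0.6, 0.9]
opening: 0.0512
t 20.3 tcp [ 0.4168 -0.216   0.2175] toolx [-0.049 -0.011 -0.999] F [ 0.2 -0.6  0.9] open 0.0512
in case [-0.1315 -0.0047  0.2175] holder [-0.2553 -0.2902  0.2175]
scene [202  51]
top [284 291]
```

View pics/t11.png

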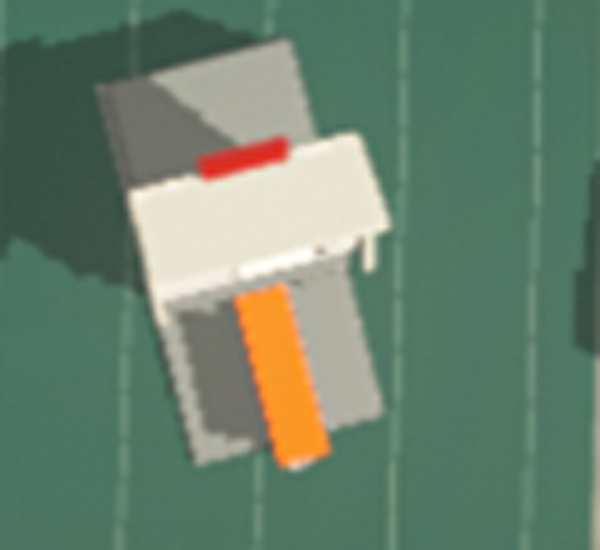

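```bash
python3 - <<'E'
from g import *
np.set_printoptions(precision=4,suppress=True)
d=pickle.load(open("pics/top11.pkl","rb"))
hsv=cv2.cvtColor(d["color"],cv2.COLOR_RGB2HSV)
m=((hsv[...,0]>8)&(hsv[...,0]<22)&(hsv[...,1]>200)&(hsv[...,2]>180)).astype(np.uint8); m[:200]=0;m[280:]=0;m[:,:270]=0;m[:,330:]=0
c=max(cv2.findContours(m,cv2.RETR_EXTERNAL,cv2.CHAIN_APPROX_NONE)[0],key=cv2.contourArea)
r=cv2.minAreaRect(c); b=cv2.boxPoints(r); print(r)
for p in b: print(inf(CO,CY,onz(d,[p],.036)[0]))
# path for lid
plan(w(CO,CY,(.10,0,.19)),CY)
E
```

```text
((296.0294189453125, 244.61766052246094), (33.22737503051758, 9.45888900756836), 75.96376037597656)
[-0.0025  0.009   0.036 ]
[-0.0026 -0.0111  0.036 ]
[-0.0731 -0.0109  0.036 ]
[-0.0729  0.0092  0.036 ]
t 20.4 tcp [ 0.4166 -0.2147  0.2132] toolx [-0.054 -0.007 -0.999] F [1.1 0.3 0.3] open 0.0511
in case [-0.1314 -0.0034  0.2132] holder [-0.255  -0.2888  0.2132]
shift [ 0.0108  0.2323 -0.003 ] turn 0.0006 q6 0.683
```

```bash
python3 -m jog '[[[0,0.04,-0.001,0,1],[0,0.08,-0.001,0,1],[0,0.12,-0.002,0,1],[0,0.16,-0.003,0,1],[0,0.2,-0.003,0,1],[0,0.235,-0.003,0,1],[0,0.237,-0.003,0,1],[0,0.237,-0.003,0,1]]]' 40; python3 -c "
from g import *
plan(w(CO,CY,(.10,0,.115)),CY)"
```

```text
t: 21.2
tool_pos: [0.643, -0.1456, 0.1972]
tool_rot: [0.974, 1.373, -1.04]
contact_force: [0.4, 0.3, -0.0]
opening: -0.0003
t 21.2 tcp [ 0.643  -0.1456  0.1972] toolx [-0.059 -0.006 -0.998] F [ 0.4  0.3 -0. ] open -0.0003
in case [0.1053 0.0011 0.1972] holder [-0.0184 -0.2957  0.1972]
shift [ 0.0823 -0.0005  0.002 ] turn 0.0023 q6 0.969
```

```bash
python3 -m jog '[[[0.03,0,0.001,0,1],[0.06,0,0.002,0,1],[0.082,0,0.002,0,1],[0.082,0,0.002,0,1]]]'; python3 -m jog '[[[0.0006,-0.01,0,0,1],[0.0012,-0.02,0,0,1],[0.0018,-0.03,0,0,1],[0.0024,-0.04,0,0,1],[0.003,-0.05,0,0,1]]]'; python3 look.py 12; python3 - <<'E'
from g import *
d=pickle.load(open("pics/scene12.pkl","rb")); cv2.imwrite("pics/s12.png",cv2.resize(d["color"][90:220,170:300,::-1],None,fx=4.5,fy=4.5,interpolation=cv2.INTER_CUBIC))
E
```

```text
t: 21.6
tool_pos: [0.6344, -0.1472, 0.1099]
tool_rot: [0.973, 1.382, -1.045]
contact_force: [0.8, 0.1, 0.8]
opening: -0.0001
t: 22.1
tool_pos: [0.5863, -0.1615, 0.1116]
tool_rot: [0.973, 1.38, -1.044]
contact_force: [1.2, -0.8, 0.8]
opening: -0.0001
t 22.1 tcp [ 0.5863 -0.1615  0.1116] toolx [-0.065 -0.003 -0.998] F [ 1.2 -0.8  0.8] open -0.0001
in case [0.0464 0.0013 0.1116] holder [-0.0772 -0.2927  0.1116]
scene [190 123]
top [247 184]
```

View pics/s12.png

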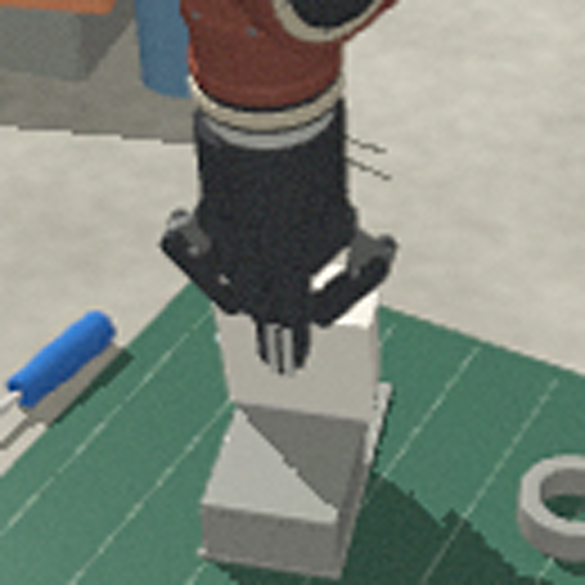

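```bash
python3 -m jog '[[[0.0006,-0.01,0,0,1],[0.0012,-0.02,0,0,1],[0.0018,-0.03,0,0,1],[0.0024,-0.04,0,0,1],[0.003,-0.05,0,0,1]]]'; python3 -c "
from g import *
plan(w(CO,CY,(-.03,0,.1)),CY)"
```

```text
t: 22.7
tool_pos: [0.5357, -0.1752, 0.1103]
tool_rot: [0.973, 1.383, -1.046]
contact_force: [1.3, -0.1, -0.0]
opening: 0.0004
t 22.7 tcp [ 0.5357 -0.1752  0.1103] toolx [-0.069 -0.002 -0.998] F [ 1.3 -0.1 -0. ] open 0.0004
in case [-0.0059  0.002   0.1103] holder [-0.1295 -0.2895  0.1103]
shift [ 0.0118 -0.0233  0.0022] turn 0.0004 q6 0.869
```

```bash
python3 -m jog '[[[0.0015,-0.012,0.001,0,1],[0.0037,-0.024,0.002,0,1],[0.013,-0.033,0.002,0,1],[0.023,-0.0425,0.002,0,1],[0.031,-0.048,0.002,0,1],[0.0388,-0.0535,0.002,0,1],[0.045,-0.057,0.002,0,1],[0.0523,-0.06,0.002,0,1]]]'; python3 look.py 13; python3 - <<'E'
from g import *
d=pickle.load(open("pics/scene13.pkl","rb")); cv2.imwrite("pics/s13.png",cv2.resize(d["color"][90:220,170:300,::-1],None,fx=4.5,fy=4.5,interpolation=cv2.INTER_CUBIC))
E
```

```text
t: 23.5
tool_pos: [0.4749, -0.1937, 0.0616]
tool_rot: [0.973, 1.383, -1.046]
contact_force: [0.2, 0.9, 1.6]
opening: -0.0001
t 23.5 tcp [ 0.4749 -0.1937  0.0616] toolx [-0.069 -0.002 -0.998] F [0.2 0.9 1.6] open -0.0001
in case [-0.0695  0.0008  0.0616] holder [-0.193  -0.2877  0.0616]
scene [199 112]
top [259 239]
```

View pics/s13.png

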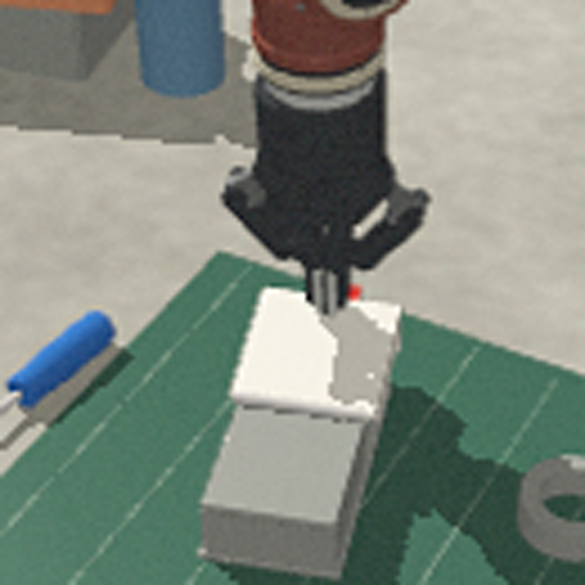

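```bash
python3 -m jog '[[[-0.002,-0.006,0,0,1],[-0.001,-0.013,0,0,1],[-0.001,-0.013,0,0,1]]]'; python3 -m jog '[[[0.003,0,0,0,1],[0.005,0,0,0,1],[0.007,0,0,0,1]]]';  python3 -m jog '[[[0.001,0,0,0,1],[0.002,0,0,0,1],[0.003,0,0,0,1]]]'; python3 -m jog '[[[0.001,0,0,0,1],[0.002,0,0,0,1],[0.003,0,0,0,1]]]'; python3 -c "
from g import *
plan(None,CY)"
```

```text
t: 23.9
tool_pos: [0.4609, -0.197, 0.0626]
tool_rot: [0.973, 1.386, -1.048]
contact_force: [0.0, 0.1, -0.3]
opening: -0.0002
t: 24.2
tool_pos: [0.461, -0.1976, 0.0578]
tool_rot: [0.973, 1.385, -1.048]
contact_force: [-4.9, 1.7, 10.4]
opening: -0.0003
t: 24.5
tool_pos: [0.4614, -0.1981, 0.0561]
tool_rot: [0.972, 1.384, -1.048]
contact_force: [-3.1, 1.1, 7.2]
opening: -0.0002
t: 24.8
tool_pos: [0.4613, -0.1981, 0.0538]
tool_rot: [0.972, 1.385, -1.048]
contact_force: [-2.3, -0.4, 4.3]
opening: -0.0002
t 24.8 tcp [ 0.4613 -0.1981  0.0538] toolx [-0.071 -0.003 -0.997] F [-2.3 -0.4  4.3] open -0.0002
in case [-0.0838  0.0003  0.0538] holder [-0.2074 -0.2875  0.0538]
```

```bash
python3 -m jog '[[[0.001,0,0,0,1],[0.002,0,0,0,1],[0.003,0,0,0,1]]]'; python3 -m jog '[[[0.002,0,0,0,1],[0.003,0,0,0,1],[0.003,0,0,0,1]]]'; python3 -c "
from g import *
plan(None,CY)"
```

```text
t: 25.1
tool_pos: [0.4613, -0.1982, 0.051]
tool_rot: [0.972, 1.384, -1.048]
contact_force: [-2.6, 1.5, 9.2]
opening: 0.0
t: 25.4
tool_pos: [0.4614, -0.1983, 0.0506]
tool_rot: [0.972, 1.386, -1.048]
contact_force: [-7.7, 4.5, 19.1]
opening: -0.0001
t 25.4 tcp [ 0.4614 -0.1983  0.0506] toolx [-0.072 -0.002 -0.997] F [-7.7  4.5 19.1] open -0.0001
in case [-0.0838  0.0001  0.0506] holder [-0.2074 -0.2877  0.0506]
```

```bash
python3 -m jog '[[[-0.01,0,0,0,1],[-0.05,0,0,0,1],[-0.09,-0.02,0,0,1],[-0.13,-0.06,0,0,1],[-0.15,-0.08,0,0,1],[-0.15,-0.08,0,0,1]]]'; python3 look.py 14; python3 - <<'E'
from g import *
np.set_printoptions(precision=4,suppress=True)
P=[]
for n,(x,y) in (("scene",(170,110)),("top",(235,175))):
    d=pickle.load(open(f"pics/{n}14.pkl","rb")); cv2.imwrite(f"pics/{n}14z.png",cv2.resize(d["color"][y:y+110,x:x+130,::-1],None,fx=5,fy=5,interpolation=cv2.INTER_CUBIC)); cv2.imwrite(f"pics/{n}14.png",d["color"][:,:,::-1])
    hsv=cv2.cvtColor(d["color"],cv2.COLOR_RGB2HSV)
    m=(((hsv[...,0]<6)|(hsv[...,0]>174))&(hsv[...,1]>170)&(hsv[...,2]>100)).astype(np.uint8)
    z=np.zeros_like(m); z[y:y+110,x:x+130]=1; k,l,st,ce=cv2.connectedComponentsWithStats(m*z)
    for i in range(1,k): print(n,ce[i],st[i,4], inf(CO,CY,onz(d,[ce[i]],.051)[0]))
E
```

```text
t: 26.0
tool_pos: [0.3961, -0.222, 0.2106]
tool_rot: [0.972, 1.375, -1.049]
contact_force: [0.3, -1.4, 1.0]
opening: 0.0002
t 26.0 tcp [ 0.3961 -0.222   0.2106] toolx [-0.065 -0.008 -0.998] F [ 0.3 -1.4  1. ] open 0.0002
in case [-0.1531 -0.0048  0.2106] holder [-0.2768 -0.2893  0.2106]
scene [204  50]
top [287 302]
scene [244.0417 156.9583] 24 [-0.0877  0.0001  0.051 ]
top [302.5909 269.2121] 66 [-0.0889 -0.0004  0.051 ]
```

View pics/scene14.png

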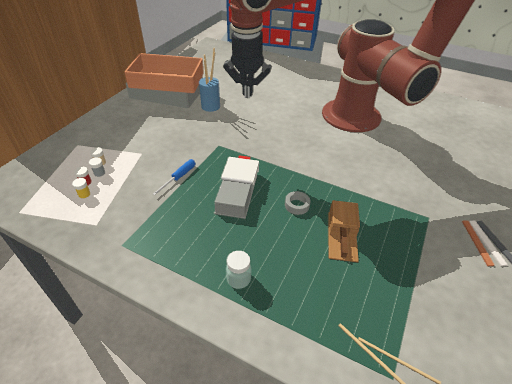

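View pics/top14z.png

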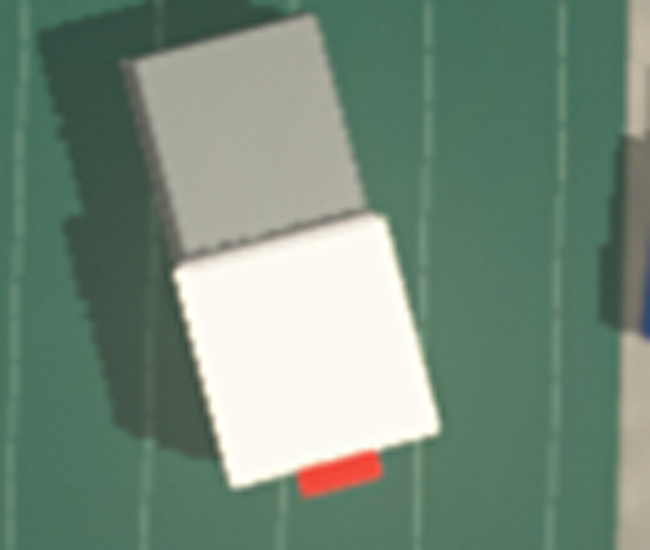

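The lid is level: with the red tab at (244,157) in the scene view and (303,269) in the top view, both put it at about case x = -88 mm on the 51 mm plane, as they should if it is shut. The tape, jar and screwdriver haven't moved.

```bash
python3 -c "
from station import ctrl
print(ctrl.finish_job()); o=ctrl.get_obs(); print(o['t'],o['contact_force'])"
```

```text
the job is handed in; nothing more can be done
None
the job is handed in; nothing more can be done
```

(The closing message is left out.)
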